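# Tighten the rolling-bar rack with the T-key and load the bars

### The job

The little bar rack on the baker's bench has worked loose: take the red T-key from its blue rest, find the recessed hex socket in the rack's grey clamp block and turn it clockwise, regrasping as needed, until it stops, then hang the key back in the notches of its rest. Only once the clamp is tight, lay every aluminium rolling bar that is lying about across both rails of the rack, side by side and clear of the table. Leave the two ring cutters about where they stand.

Things in the scene. Friction and masses are not known exactly. Their poses are not given: they have to be found in the camera images.
- rack: Fixed bar rack, origin on the table under its middle. White base 130 x 280 x 8 mm. Two steel rails along y at x = -45 and +45 mm, 12 mm wide, tops 70 mm above the table, open between. At y = -129 and +129 mm a stop 12 mm square rises 16 mm above each rail. Bars lie across, along x, at y from -110 to +110 mm. Grey clamp block, 70 x 70 mm, 60 mm high, centred at y = +195 mm.
- socket (a point): Centre of the hex socket's mouth, on the turning spindle; z up, 52 mm above the table, on the floor of a 34 mm square recess 8 mm deep in the clamp block's top (rack x = 0, y = +195 mm). Hexagon 15.2 mm across flats, flats facing this point's x and every 60 deg; 22 mm deep, closed floor. The red mark beside it meets the yellow line on the block at the stop.
- clamp (a joint): Turn of the spindle in rad: grows as it is turned clockwise seen from above; starts at 0 to 0.7 (loose) and stops hard at 3.6 (tight). Its own axes lie along the rack's at 0. Stiff: about 0.15 N m to turn, stays where left.
- key: T-key, 0.2 to 0.33 kg, origin at the centre of its red crossbar: 120 mm long (y), 16 wide (x), 24 high. Dark hex shaft, 14 mm across flats (facing x and every 60 deg), runs down -z to 86 mm below the origin, then a round pilot 11 mm wide, 4 mm long. Starts hanging upright in its rest. Fully home in the socket its origin is 120 mm above the table; let go there, it stands by itself.
- key_tip (a point): End of the key's pilot tip, 90 mm below the centre of the crossbar.
- key_rest: Fixed blue key rest, origin on the table at its middle. Base 50 x 120 x 8 mm; two posts, 14 mm thick, at y = -42 and +42 mm (70 mm clear between them). Each has an open-topped notch 22 mm wide in x; notch floors 100 mm, post tops 116 mm above the table. The crossbar lies in both notches along y, the shaft hanging between the posts.
- rest_seat (a point): Where the centre of the crossbar is when the key hangs properly in its rest, 112 mm above the table.
- bar1: Aluminium rolling bar, 180 x 22 x 22 mm, 0.14 to 0.28 kg, origin at its centre, long axis x; may be absent. Lies flat on the table at the start.
- bar2: Aluminium rolling bar, 180 x 22 x 22 mm, 0.14 to 0.28 kg, origin at its centre, long axis x; may be absent. Lies flat on the table at the start.
- bar3: Aluminium rolling bar, 180 x 22 x 22 mm, 0.14 to 0.28 kg, origin at its centre, long axis x; may be absent. Lies flat on the table at the start.
- bar4: Aluminium rolling bar, 180 x 22 x 22 mm, 0.14 to 0.28 kg, origin at its centre, long axis x; may be absent. Lies flat on the table at the start.
- round_cutter: Loose steel ring cutter, 60 mm across and 35 mm high, standing on the bench among the task's things; leave it alone. Origin at the centre of its underside.
- big_cutter: Loose copper-coloured ring cutter, 72 mm across and 30 mm high, standing on the bench among the task's things; leave it alone. Origin at the centre of its underside.
Mind the look-alikes: they are no part of the job. What is shaped like the bar1 but brown is not meant. Leave any yellow look-alike of the bar4 alone.

How it is judged:
On the way, in this order (a step that is already met when the one before it is completed fails the run):
1. the key is fully in the hex socket (horizontal distance between key_tip and socket below 0.004 m and z of key_tip in the frame of socket below -0.015 m), for 0.2 s.
2. the clamp is turned to its stop with the key in the socket (all of step 1 and value of joint clamp above 3.42 rad), for 0.2 s.
3. every bar lies across both rails (z of bar1 in the frame of rack between 0.075 and 0.088 m and x of bar1 in the frame of rack between -0.05 and 0.05 m and y of bar1 in the frame of rack between -0.125 and 0.125 m and angle between the x axis of each of bar1, bar2, bar3, bar4 and the x axis of rack, either way round below 0.4 rad and linear speed of each of bar1, bar2, bar3, bar4 below 0.02 m/s and z of bar2 in the frame of rack between 0.075 and 0.088 m and x of bar2 in the frame of rack between -0.05 and 0.05 m and y of bar2 in the frame of rack between -0.125 and 0.125 m and z of bar3 in the frame of rack between 0.075 and 0.088 m and x of bar3 in the frame of rack between -0.05 and 0.05 m and y of bar3 in the frame of rack between -0.125 and 0.125 m and z of bar4 in the frame of rack between 0.075 and 0.088 m and x of bar4 in the frame of rack between -0.05 and 0.05 m and y of bar4 in the frame of rack between -0.125 and 0.125 m), for 0.2 s.
At the end, for the whole second after the job is handed in: The clamp is past 3.42 rad (stop 3.6); the key hangs still and upright in both notches, its centre within 20 mm of its seat; every bar present lies still on both rails, across them within 0.4 rad, centred within 50 mm of the rack's middle line, between the end stops (all of step 3 and value of joint clamp above 3.42 rad and distance between key and rest_seat below 0.02 m and angle between key's own z axis and vertical below 0.15 rad and angle between the y axis of key and the y axis of key_rest, either way round below 0.25 rad and linear speed of key below 0.02 m/s and z of key in the frame of key_rest between 0.106 and 0.118 m); the robot touches nothing.
It fails at once if a bar is put on the rack before the clamp is tight (value of joint clamp below 3.3 rad and ((z of bar1 in the frame of rack between 0.07 and 0.09 m and horizontal distance between bar1 and rack below 0.13 m) or (z of bar2 in the frame of rack between 0.07 and 0.09 m and horizontal distance between bar2 and rack below 0.13 m) or (z of bar3 in the frame of rack between 0.07 and 0.09 m and horizontal distance between bar3 and rack below 0.13 m) or (z of bar4 in the frame of rack between 0.07 and 0.09 m and horizontal distance between bar4 and rack below 0.13 m))).
It fails at once if a ring cutter is pushed more than 6 cm away or tipped (distance of any of round_cutter, big_cutter from where it was at the start of the episode above 0.06 m or angle between any of round_cutter, big_cutter's own z axis and vertical above 0.5 rad).
Of bar1, bar2, bar3, bar4 only 2 to 4 are there at a start; the rules pass over those that are not, and their reading is None.
At some moment in a run one of bar1, bar2, bar3, bar4 may be knocked a few centimetres aside while the robot is not near it.
It also fails if it takes over 210 s, if anything falls off the work surface, if the arm or the gripper's body presses on something with over 40 N, if the wrist force passes 120 N, or if a joint passes its speed limit or range.

### The arm

A 6-joint arm with a two-finger parallel gripper is mounted at the origin on the work surface. World frame = base frame: x ahead of the robot, y to its left, z up, the work surface at z = 0. Lengths are in m, angles in rad, forces in N, time in s.
With the tool pointing down it reaches from about 0.35 to 0.975 m from the base axis. Payload 7.1 kg.
Tool frame: the origin (TCP) lies midway between the tips of the shut fingers; the grasp point (between the pads) lies 19 mm behind it; z points along the fingers, x is the direction in which the jaws open and shut, and the axes are right-handed (so a half turn about z gives the same grasp; the last joint's range is limited). The gripper opens to 88 mm and grips with 3 to 60 N. Pads are 20 mm wide; open, the fingers measure 115 mm over their backs; the gripper's body (75 mm by 178 mm) begins 61 mm behind the grasp point.
Start: joints at [1.217, 0.423, 1.63, -0, 1.089, -0.019], TCP at [0.205, 0.59, 0.223] pointing down, gripper open.
Joint ranges: [-3, 3], [-0.9, 2.11], [0.09, 2.58], [-1.31, 4.45], [0.11, 2.69], [-2.54, 2.54]. Speed limits (rad/s): [2.39, 2.39, 3.01, 3.14, 3.14, 3.14].

### API

Orientations are given as a unit quaternion [w, x, y, z].
In Python, from station import move_pose, movel, movej, command_gripper, wait, inverse_kinematics, read_camera, camera_info, MotionError, job_done, get_time, get_joint_pos, get_qvel, get_effort, get_tcp_pos, get_ee_rot, get_ft_force, get_ft_torque, get_grip_width gives the robot as it stands. Calls block until the motion is done:
- move_pose(position, orientation): joint-space move of the TCP to a pose.
- movel(position, frame=None, v=0.15, until_force=None): straight line of the TCP; frame=None keeps the orientation; v is the mean speed in m/s. With until_force (N) it stops when the force on the tool has changed by that much, and returns True; else False.
- movej(angles): joint-space move.
- command_gripper(opening): opening from 0.0 (shut) to 1.0 (fully open); the grip force is fixed at half the most; returns when the fingers have stopped.
- wait(seconds).
- inverse_kinematics(position, orientation): joint angles nearest the present ones, or None.
- read_camera(name): name is "scene" or "side" or "wrist"; returns the picture (400x640x3 uint8, red, green, blue); there is no depth.
- camera_info(name): a dict with "intrinsics" (3x3 intrinsics, pixels), "T" (4x4, takes a point from camera to world coordinates); the wrist camera has in their place "tool_from_camera" (4x4, takes a point from camera to tool coordinates, whose origin is the TCP and whose axes are the tool frame's). Camera axes: x right, y up, looking along -z (the intrinsics and any distortion apply to the point x, -y, -z); pixel columns grow to the right and rows downward; lengths in m; the calibration is good to about 2 mm. A picture is of the moment at which its call begins: read the wrist's pose just before it. camera_info takes no time and is no camera call.
A pose or a line that the arm cannot do raises MotionError and nothing moves.
- job_done(): hands the job in, once; it reports no verdict.
Readings, each from a call of its own:
- get_time(): time.
- get_joint_pos(): joint angles.
- get_qvel(): joint speeds.
- get_effort(): joint torques, N m.
- get_tcp_pos(): TCP position.
- get_ee_rot(): TCP orientation.
- get_ft_force(): force on the tool from outside, world axes, zero at the start.
- get_ft_torque(): the same for the moment, N m.
- get_grip_width(): opening from 0.0 (shut) to 1.0 (fully open).
Only numpy, scipy, OpenCV 4.12 (cv2) and the standard library are available. Lean on these libraries where they do the work, as an engineer would, in place of code of your own. Each camera call takes 0.05 s, during which the arm holds its last target. There are 200 camera calls.

## Working session

There is one attempt and no reset: what is moved stays moved. The work goes in short steps, each a Python script; the robot and the scene stay as the last script left them, time stands still between calls to the robot, and variables do not carry over. Pictures are saved under pics/ and viewed, about 12 in all and at most 16, crops included, and the job is handed in when it is done.

```bash
ls; mkdir -p pics
python3 - <<'E'
from station import *
import cv2,numpy as np
for n in ("scene","side"):
    im=read_camera(n); cv2.imwrite(f"pics/{n}0.png",im[:,:,::-1])
    c=camera_info(n); print(n,np.round(c["intrinsics"],1).tolist(),np.round(c["T"],3).tolist(),[k for k in c])
c=camera_info("wrist");print({k:np.round(v,4).tolist() if not isinstance(v,str) else v for k,v in c.items()})
print(get_time(),get_ee_rot(),get_ft_force())
E
```

```text
pics
scene [[425.6, 0.0, 317.8], [0.0, 425.6, 200.4], [0.0, 0.0, 1.0]] [[-0.511, -0.498, 0.7, 1.245], [0.859, -0.289, 0.422, 0.551], [-0.008, 0.818, 0.576, 0.805], [0.0, 0.0, 0.0, 1.0]] ['intrinsics', 'T']
side [[479.1, 0.0, 314.8], [0.0, 479.1, 195.6], [0.0, 0.0, 1.0]] [[0.984, 0.118, -0.134, 0.23], [-0.178, 0.611, -0.771, -1.092], [-0.009, 0.783, 0.622, 1.02], [0.0, 0.0, 0.0, 1.0]] ['intrinsics', 'T']
{'intrinsics': [[322.0558, 0.0, 317.2067], [0.0, 322.0558, 204.6114], [0.0, 0.0, 1.0]], 'tool_from_camera': [[1.0, -0.0005, -0.0003, 0.0004], [-0.0005, -0.9662, -0.2578, -0.0707], [-0.0002, 0.2578, -0.9662, -0.1627], [0.0, 0.0, 0.0, 1.0]]}
0.1 [ 4.15804908e-04  8.15035172e-01  5.79411048e-01 -5.76943817e-04] [0.07412055 0.17437817 0.23832107]
```

View pics/scene0.png

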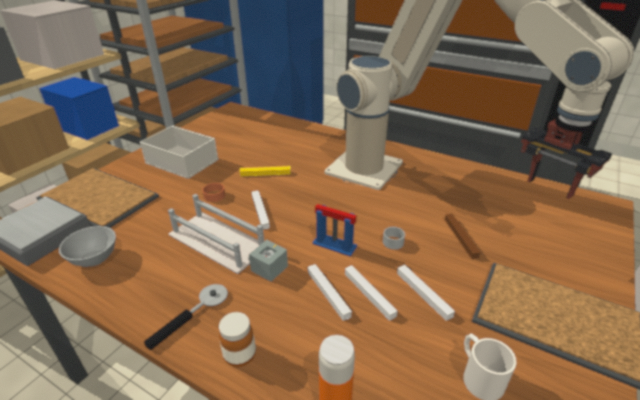

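View pics/side0.png

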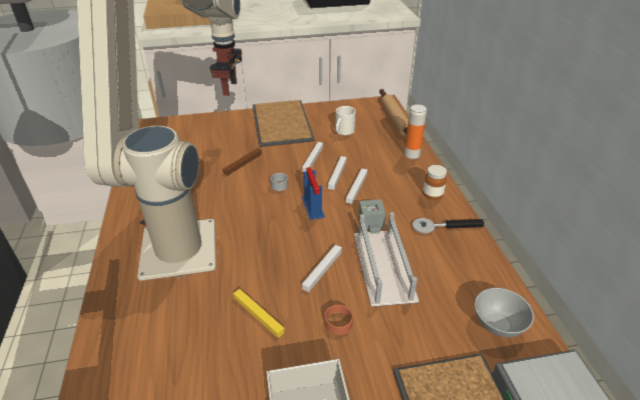

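```bash
cat > h.py <<'E'
from station import *
import cv2,numpy as np
from scipy.spatial.transform import Rotation as Ro
def quat(a):  # tool down, jaw axis x at world angle a
    c,s=np.cos(a),np.sin(a)
    q=Ro.from_matrix(np.array([[c,s,0],[s,-c,0],[0,0,-1]])).as_quat()
    return q[[3,0,1,2]]
def yaw():
    w,x,y,z=get_ee_rot(); m=Ro.from_quat([x,y,z,w]).as_matrix(); return np.arctan2(m[1,0],m[0,0])
def grab(n,save=None):
    c=camera_info(n)
    if n=="wrist":
        w,x,y,z=get_ee_rot(); T=np.eye(4);T[:3,:3]=Ro.from_quat([x,y,z,w]).as_matrix();T[:3,3]=get_tcp_pos()
        T=T@c["tool_from_camera"]
    else: T=np.array(c["T"])
    im=read_camera(n)[:,:,::-1].copy()
    if save: cv2.imwrite(f"pics/{save}.png",im); np.savez(f"pics/{save}.npz",im=im,T=T,K=c["intrinsics"])
    return im,T,np.array(c["intrinsics"])
def ray(T,K,u,v):
    d=np.array([(u-K[0,2])/K[0,0],-(v-K[1,2])/K[1,1],-1]); return T[:3,3],T[:3,:3]@d
def plane(T,K,u,v,z):
    o,d=ray(T,K,u,v); return o+d*(z-o[2])/d[2]
def proj(T,K,p):
    q=np.linalg.inv(T)@np.append(p,1); return np.array([K[0,0]*q[0]/-q[2]+K[0,2],-K[1,1]*q[1]/-q[2]+K[1,2]])
E
python3 - <<'E'
from h import *
def show(n,d):
    c=camera_info(n);T=np.array(c["T"]);K=np.array(c["intrinsics"])
    for k,(u,v,z) in d.items(): print(n,k,plane(T,K,u,v,z).round(3))
show("scene",dict(b1a=(255,193,.022),b1b=(265,227,.022),b2a=(313,268,.022),b2b=(345,316,.022),b3a=(351,270,.022),b3b=(391,315,.022),b4a=(404,269,.022),b4b=(448,314,.022),block=(268,252,.06),keyA=(317,208,.124),keyB=(354,215,.124),rc=(394,231,.035),bc=(214,188,.03),rackA=(172,238,.008),rackB=(240,266,.008),p1=(171,211,.086),p2=(238,247,.086),p3=(196,200,.086),p4=(262,232,.086)))
show("side",dict(b1a=(336,250,.022),b1b=(308,285,.022),b2a=(362,171,.022),b2b=(352,201,.022),b3a=(343,158,.022),b3b=(333,187,.022),b4a=(320,143,.022),b4b=(308,168,.022),block=(372,209,.06),keyA=(309,171,.124),keyB=(316,192,.124),rc=(279,180,.035),bc=(338,316,.03),rackA=(371,303,.008),rackB=(416,298,.008)))
E
```

```text
scene b1a [ 0.36  -0.222  0.022]
scene b1b [ 0.487 -0.087  0.022]
scene b2a [0.562 0.123 0.022]
scene b2b [0.659 0.268 0.022]
scene b3a [0.519 0.212 0.022]
scene b3b [0.603 0.358 0.022]
scene b4a [0.446 0.329 0.022]
scene b4b [0.534 0.471 0.022]
scene block [0.604 0.012 0.06 ]
scene keyA [0.449 0.069 0.124]
scene keyB [0.426 0.169 0.124]
scene rc [0.33  0.252 0.035]
scene bc [ 0.414 -0.35   0.03 ]
scene rackA [ 0.651 -0.302  0.008]
scene rackB [ 0.642 -0.057  0.008]
scene p1 [ 0.625 -0.31   0.086]
scene p2 [ 0.649 -0.046  0.086]
scene p3 [ 0.549 -0.288  0.086]
scene p4 [ 0.57  -0.029  0.086]
side b1a [ 0.46  -0.119  0.022]
side b1b [ 0.358 -0.235  0.022]
side b2a [0.636 0.252 0.022]
side b2b [0.56  0.093 0.022]
side b3a [0.588 0.345 0.022]
side b3b [0.515 0.179 0.022]
side b4a [0.523 0.464 0.022]
side b4b [0.45  0.307 0.022]
side block [ 0.599 -0.002  0.06 ]
side keyA [0.428 0.147 0.124]
side keyB [0.43  0.035 0.124]
side rc [0.336 0.237 0.035]
side bc [ 0.414 -0.356  0.03 ]
side rackA [ 0.513 -0.315  0.008]
side rackB [ 0.635 -0.321  0.008]
```

Run:
```python
from h import *
move_pose([0.52,0.07,0.30],quat(0))
im,T,K=grab("wrist","w1"); print(get_time(),get_joint_pos().round(2))
```

```text
2.3417 [0.11 0.19 1.77 0.   1.18 0.11]
```

View pics/w1.png

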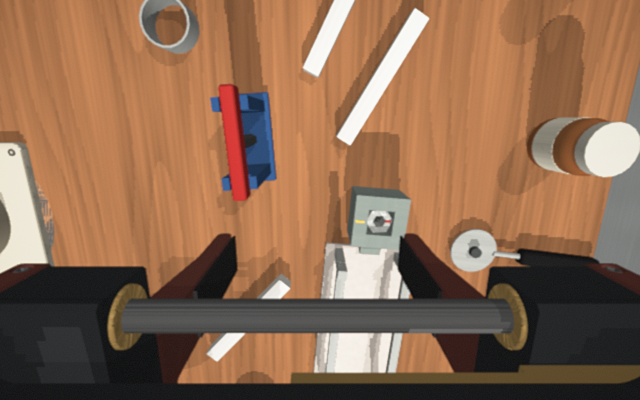

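Run:
```python
from h import *
move_pose([0.437,0.095,0.25],quat(0)); grab("wrist","w2")
move_pose([0.602,0.01,0.19],quat(0)); grab("wrist","w3"); print(get_time())
a=cv2.imread("pics/w2.png");b=cv2.imread("pics/w3.png")
cv2.imwrite("pics/c1.png",np.hstack([cv2.resize(a[0:280,160:480],None,fx=1.25,fy=1.25),cv2.resize(b[90:230,240:400],None,fx=2.5,fy=2.5)]))
```

```text
3.725
```

View pics/c1.png

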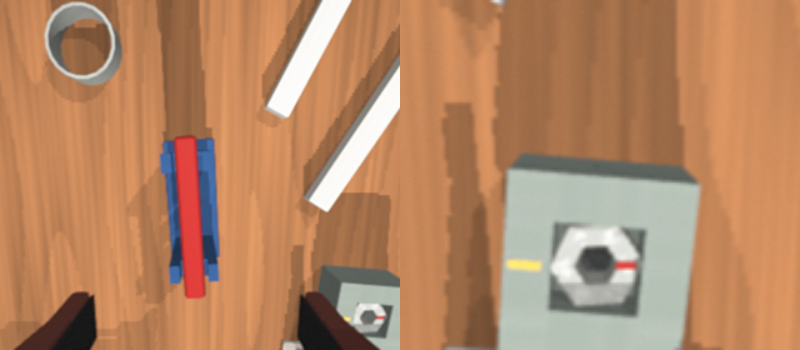

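Run:
```python
from h import *
d=np.load("pics/w2.npz");im,T,K=d["im"],d["T"],d["K"]
def red(im):
    h=cv2.cvtColor(im,cv2.COLOR_BGR2HSV); return (((h[...,0]<6)|(h[...,0]>174))&(h[...,1]>170)&(h[...,2]>90)).astype(np.uint8)
m=red(im); m[260:]=0
c=max(cv2.findContours(m,0,2)[0],key=cv2.contourArea)
P=np.array([plane(T,K,u+.0,v+.0,.124)[:2] for u,v in c[:,0]],np.float32)
r=cv2.minAreaRect(P*1000);print("key rect mm",r)
# centroid/long axis in w2
bx=cv2.boxPoints(r);print(bx.round(1).tolist())
d=np.load("pics/w3.npz");im,T,K=d["im"],d["T"],d["K"]
print("cam",T[:3,3].round(3))
h=cv2.cvtColor(im,cv2.COLOR_BGR2HSV)
for n,mm,z in [("red",red(im),.06),("yel",((abs(h[...,0].astype(int)-26)<6)&(h[...,1]>110)&(h[...,2]>150)).astype(np.uint8),.06)]:
    z = .052 if n=="red" else .06
    s=np.zeros_like(mm); s[140:230,270:360]=mm[140:230,270:360]
    ys,xs=np.nonzero(s); 
    if len(xs): print(n,len(xs),xs.mean(),ys.mean(),plane(T,K,xs.mean(),ys.mean(),z).round(4))
for n,lo,hi in [("hole",0,70)]:
    s=np.zeros(h.shape[:2],np.uint8); s[140:230,270:360]=((h[...,2]<75)[140:230,270:360])
    for c in cv2.findContours(s,0,2)[0]:
        if cv2.contourArea(c)>20: print("dark",cv2.contourArea(c),cv2.boundingRect(c))
np.set_printoptions(linewidth=220)
print(h[170:222:2,298:346:2,2])
# block top: low saturation greenish
s=((h[...,1]<60)&(h[...,2]>110)).astype(np.uint8); s[:,:270]=0;s[:,365:]=0;s[240:]=0
```

```text
key rect mm ((431.7065734863281, 115.61442565917969), (15.332674026489258, 118.53755187988281), 3.7460834980010986)
[[420.20001220703125, 174.3000030517578], [427.8999938964844, 56.0], [443.20001220703125, 57.0], [435.5, 175.3000030517578]]
cam [0.601 0.081 0.353]
red 7 330.0 196.0 [0.6135 0.0094 0.052 ]
yel 36 289.1666666666667 195.44444444444446 [0.575  0.0118 0.06  ]
dark 53.5 (313, 190, 11, 8)
[[195 195 196 194 193 193 192 194 194 195 194 195 197 196 196 194 195 195 196 197 196 196 195 195]
 [196 195 196 194 192 192 192 194 195 194 194 194 194 196 194 196 194 194 196 195 196 196 195 195]
 [195 194 194 194 192 192 193 194 195 194 195 194 195 194 196 195 195 195 196 196 195 196 196 197]
 [195 196 196 195 192 192 193 194 195 195 193 195 196 194 196 193 195 194 196 196 197 196 195 196]
 [195 196 174 186 187 185 185 189 191 192 194 195 194 194 197 194 195 196 196 195 196 196 196 195]
 [196 188 109 124 118 150 154 162 177 189 201 202 199 201 206 180 188 191 192 194 195 196 196 196]
 [196 187 111 121 151 228 230 234 224 225 224 225 239 248 225 178 105 126 130 112 157 199 195 196]
 [195 
[... 1175 characters left out ...]
2 193]
 [184 104  89  87  97 166 192 190 192 183 176 176 180 182 175 177 134 101  92 185 193 192 193 194]
 [185 108  99  97  90 119 188 189 182 179 175 176 171 170 169 169  95  88  99 190 193 192 194 194]
 [180  99  96  96  98  97 131 132 119 118 110 109 101 105 104  96  85  89 101 189 193 192 192 192]
 [192 164 162 147 133 130 120 116 110 105 104  98  97  95  96  95  92  85 114 192 192 193 192 192]
 [197 194 195 195 194 194 196 194 190 188 186 186 181 174 164 157 142 132 150 193 194 193 195 194]
 [197 193 193 194 193 195 193 193 195 195 195 195 197 194 193 194 195 198 198 197 195 194 195 196]
 [198 193 193 194 193 193 192 192 193 196 194 196 194 193 193 192 194 196 195 198 197 198 196 198]]
```

Run:
```python
from h import *
d=np.load("pics/w3.npz");im,T,K=d["im"],d["T"],d["K"]
h=cv2.cvtColor(im,cv2.COLOR_BGR2HSV)
s=(h[...,2]<170).astype(np.uint8); s2=np.zeros_like(s); s2[186:206,308:330]=s[186:206,308:330]
s2[203:]=0
# red mark pixels are excluded by value>200
c=max(cv2.findContours(s2,0,2)[0],key=cv2.contourArea)
P=np.array([plane(T,K,u,v,.052)[:2]*1000 for u,v in c[:,0]],np.float32)
print("hole circle",cv2.minEnclosingCircle(P),"centroid",cv2.moments(P.reshape(-1,1,2))["m10"]/cv2.moments(P.reshape(-1,1,2))["m00"],cv2.moments(P.reshape(-1,1,2))["m01"]/cv2.moments(P.reshape(-1,1,2))["m00"],cv2.contourArea(P)," ideal area",15.2**2*.866)
print(cv2.approxPolyDP(P,1.5,True)[:,0].round(1).tolist())
# block top edges by scanning rows: bright grey vs wood (saturation)
L=[];R=[]
for v in range(170,225,2):
    row=h[v,:,1].astype(int)<75
    xs=np.nonzero(row[270:365])[0]+270
    L.append((v,xs[0]));R.append((v,xs[-1]))
for n,E in(("L",L),("R",R)):
    Q=np.array([plane(T,K,x,v,.06)[:2]*1000 for v,x in E],np.float32)
    vx,vy,x0,y0=cv2.fitLine(Q,cv2.DIST_HUBER,0,.01,.01).ravel();
    if vy<0: vx,vy=-vx,-vy
    print(n,"angle deg",np.degrees(np.arctan2(vy,vx)),x0,y0)
cv2.imwrite("pics/x.png",cv2.resize(im[60:320,230:420],None,fx=3,fy=3)[:600])
# red spindle mark: pixels with a red excess
b=im.astype(int);m=(b[...,2]-b[...,1]>60); 
ys,xs=np.nonzero(m[186:206,322:345]);print("mark px",len(xs),xs.mean()+322,ys.mean()+186,plane(T,K,xs.mean()+322,ys.mean()+186,.052)[:2]*1000)
# recess outline on z=.06
g=(h[...,2]<170).astype(np.uint8); g[:,:296]=0;g[:,340:]=0;g[:178]=0;g[:,][217:]=0
```

```text
hole circle ((601.9813842773438, 9.978065490722656), 8.15267562866211) centroid 602.0599537059903 10.01342472917132 167.21739746526873  ideal area 200.08064
[[597.2000122070312, 16.200000762939453], [594.2999877929688, 8.399999618530273], [597.2000122070312, 3.4000000953674316], [606.7999877929688, 3.4000000953674316], [609.7000122070312, 9.399999618530273], [606.7000122070312, 16.200000762939453]]
L angle deg 84.94813 566.80597 7.429024
R angle deg 85.47523 636.6115 4.477408
mark px 23 329.6521739130435 195.95652173913044 [613.16039036   9.39385337]
```

View pics/x.png

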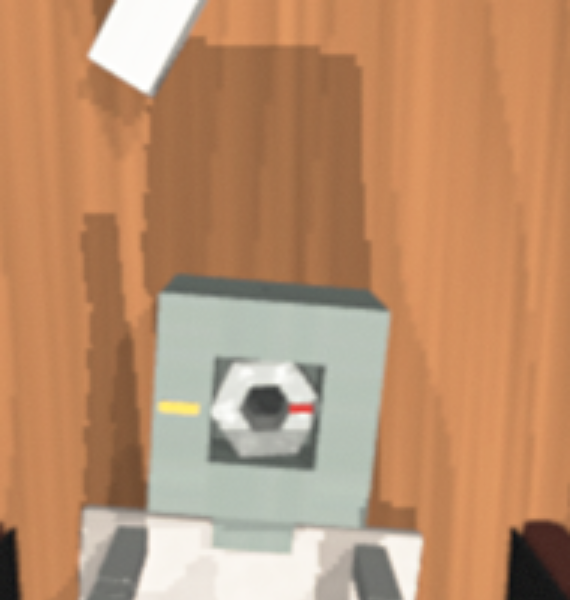

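Run:
```python
from h import *
move_pose([0.610,0.010,0.19],quat(np.pi/2)); im,T,K=grab("wrist","w4"); print(get_time())
u,v=proj(T,K,[.602,.010,.052]);print(u,v)
u0,v0=int(u)-20,int(v)-20
cv2.imwrite("pics/x2.png",cv2.resize(im[v0:v0+40,u0:u0+40],None,fx=12,fy=12,interpolation=cv2.INTER_NEAREST));print(u0,v0)
d=np.load("pics/w3.npz");i3=d["im"];u3,v3=proj(d["T"],d["K"],[.602,.010,.052]);print(u3,v3)
for i,(uu,vv) in((im,(u,v)),(i3,(u3,v3))):
    g=i[int(vv)-20:int(vv)+20,int(uu)-20:int(uu)+20].max(2); s=(g<130).astype(np.uint8)
    n,l,st,ce=cv2.connectedComponentsWithStats(s)
    for k in range(1,n):
        if st[k,4]>40: print(st[k],ce[k]+[int(uu)-20,int(vv)-20])
```

```text
5.175
316.1737183063568 186.59848000755954
296 166
318.02305770050975 195.34082252916042
[ 3  4 12  9 59] [302.77966102 172.57627119]
[29  6 11 19 59] [332.18644068 177.25423729]
[ 12  13  16  16 190] [315.83684211 186.5       ]
[  1  15  37  25 222] [312.24324324 200.5       ]
[32  7  8 12 50] [334.36 185.48]
[ 13  14  15  15 175] [318.         195.55428571]
[  2  22  36  18 199] [316.8241206  209.76884422]
```

View pics/x2.png

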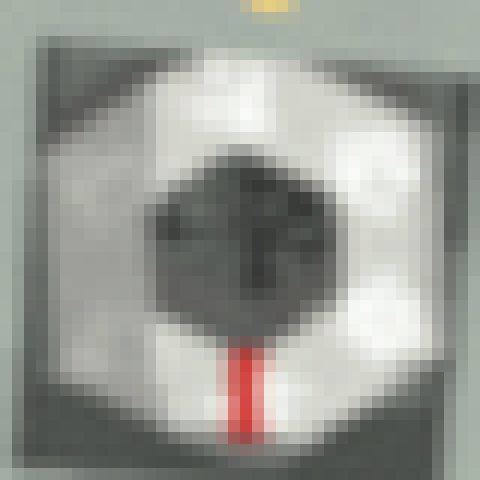

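Run:
```python
from h import *
q=quat(np.radians(3.7))
move_pose([0.4317,0.1156,0.20],q); movel([0.4317,0.1156,0.093],v=.1)
f0=get_ft_force()
command_gripper(0.0); print("w",get_grip_width()*88, get_ft_force()-f0)
print(movel([0.4317,0.1156,0.225],v=.1)); print(get_ft_force()-f0,get_time())
move_pose([0.602,0.010,0.215],quat(np.radians(89.5)))
grab("wrist","w5"); grab("side","s5"); print(get_time(),get_joint_pos().round(2),get_grip_width()*88)
im=cv2.imread("pics/w5.png"); s=cv2.imread("pics/s5.png")
cv2.imwrite("pics/x5.png",np.vstack([im[100:400],cv2.resize(s[100:250,280:440],None,fx=2,fy=2)[:, :].repeat(2,1)[:,:640]]))
```

```text
w 16.017683060566938 [ 0.77092164 -0.31940024 -0.99987453]
False
[ 0.20672314  0.0659748  -3.89648005] 10.5
12.1333 [-0.    0.4   1.69  0.    1.05 -1.56] 15.701570840679278
```

View pics/x5.png

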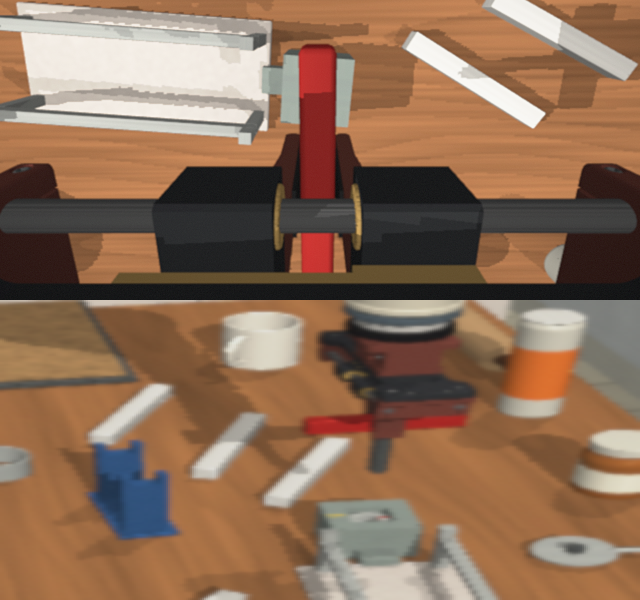

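Run:
```python
from h import *
c=camera_info("wrist");T=np.array(c["tool_from_camera"]);K=np.array(c["intrinsics"])
d=np.load("pics/w5.npz")["im"].astype(int)
col=d[130:180,318]; print([(130+i,*col[i]) for i in range(8,24)])
for r in (143.5,145,147): print(r,plane(T,K,318,r,-.031).round(4),plane(T,K,318,r,-.007).round(4))
m=(d[...,2]-d[...,1]>60)&(d[...,2]-d[...,0]>60); 
for v in (155,165): xs=np.nonzero(m[v,280:360])[0]+280; print(v,xs[0],xs[-1],plane(T,K,xs[0],v,-.031),plane(T,K,xs[-1]+1,v,-.031))
```

```text
[(138, np.int64(51), np.int64(78), np.int64(116)), (139, np.int64(58), np.int64(87), np.int64(129)), (140, np.int64(71), np.int64(108), np.int64(161)), (141, np.int64(77), np.int64(117), np.int64(172)), (142, np.int64(75), np.int64(115), np.int64(169)), (143, np.int64(63), np.int64(93), np.int64(148)), (144, np.int64(39), np.int64(53), np.int64(113)), (145, np.int64(18), np.int64(23), np.int64(94)), (146, np.int64(24), np.int64(24), np.int64(100)), (147, np.int64(25), np.int64(26), np.int64(110)), (148, np.int64(34), np.int64(36), np.int64(134)), (149, np.int64(38), np.int64(40), np.int64(156)), (150, np.int64(40), np.int64(43), np.int64(166)), (151, np.int64(42), np.int64(44), np.int64(171)), (152, np.int64(44), np.int64(47), np.int64(175)), (153, np.int64(45), np.int64(49), np.int64(180))]
143.5 [ 0.0009 -0.0609 -0.031 ] [ 0.0009 -0.0591 -0.007 ]
145 [ 0.0009 -0.0603 -0.031 ] [ 0.0009 -0.0584 -0.007 ]
147 [ 0.0009 -0.0595 -0.031 ] [ 0.0009 -0.0575 -0.007 ]
155 299 335 [-0.00684558 -0.05625651 -0.031     ] [ 0.00820185 -0.05626445 -0.031     ]
165 299 335 [-0.00690281 -0.05218105 -0.031     ] [ 0.00826536 -0.05218901 -0.031     ]
```

```bash
cat > ins.py <<'E'
from h import *
import itertools
def tryin(cx,cy):
    offs=[(0,0)]+[(r*np.cos(a),r*np.sin(a)) for r in (.0008,.0016,.0024) for a in np.arange(0,2*np.pi,np.pi/3)]
    for dx,dy in offs:
        movel([cx+dx,cy+dy,.128],v=.05)
        hit=movel([cx+dx,cy+dy,.101],v=.03,until_force=8)
        z=get_tcp_pos()[2]; print(round(dx*1e3,1),round(dy*1e3,1),hit,z.round(4),get_ft_force().round(1),round(get_time(),1))
        if z<.1045: return True
        if get_time()>60: return False
    return False
E
python3 - <<'E'
from ins import *
movel([.602,.0101,.13],v=.1)
print(tryin(.602,.0101))
E
```

```text
0.0 0.0 True 0.1175 [-0.2 -2.2 -1.7] 13.9
0.8 0.0 True 0.1182 [-1.1 -0.4  4.6] 14.7
0.4 0.7 True 0.1186 [-0.7 -0.2  5.4] 15.5
-0.4 0.7 True 0.1181 [-0.1 -0.9  3.6] 16.4
-0.8 0.0 False 0.101 [ 1.4 -3.8 -1.5] 17.8
True
```

Run:
```python
from h import *
q=np.array(get_joint_pos()); q0=q[5]; print(q.round(3),get_ft_torque().round(3))
t=0
while t<3.5:
    t+=.1; q[5]=q0+t; movej(q.tolist()); f=get_ft_force(); m=get_ft_torque()
    if round(t*10)%3==0 or t>2.9: print(round(t,2),f.round(1),m.round(2),get_tcp_pos()[2].round(4),round(get_time(),1),round(get_joint_pos()[5]-q0,3))
    if np.linalg.norm(f)>35 or (t>2.9 and abs(m[2])>.45): print("stop",f,m);break
```

```text
[-3.000e-03  5.490e-01  1.754e+00 -1.000e-03  8.430e-01 -1.565e+00] [-0.943 -0.24   0.02 ]
0.3 [ 2.6 -4.6 -2.3] [-1.06 -0.45 -0.01] 0.101 18.5 0.295
0.6 [ 2.  -3.3 -3.5] [-0.84 -0.7  -0.01] 0.1011 19.3 0.594
0.9 [ 4.8 -0.7 -4.3] [-0.4  -0.99  0.06] 0.101 20.0 0.894
1.2 [ 5.7 -0.2 -5.3] [-0.19 -1.3   0.04] 0.1011 20.8 1.195
1.5 [ 6.5 -0.2 -5. ] [-0.14 -1.34  0.03] 0.1011 21.5 1.495
1.8 [ 7.8 -1.4 -5.7] [-0.19 -1.47  0.03] 0.1011 22.3 1.795
2.1 [ 7.3 -1.  -6.8] [-0.29 -1.52  0.07] 0.1011 23.0 2.095
2.4 [ 7.5 -2.  -6.7] [-0.44 -1.53  0.04] 0.1011 23.8 2.395
2.7 [ 6.6 -2.9 -5.3] [-0.7  -1.39  0.01] 0.1011 24.5 2.695
2.9 [ 6.1 -3.6 -5.2] [-0.75 -1.24 -0.  ] 0.1012 25.0 2.895
3.0 [ 5.8 -3.4 -5.3] [-0.73 -1.18  0.03] 0.1012 25.3 2.995
3.1 [ 5.9 -3.7 -4.6] [-0.71 -1.17  0.11] 0.1012 25.5 3.095
3.2 [ 5.7 -3.1 -5.3] [-0.73 -1.11 -0.02] 0.1011 25.8 3.195
3.3 [ 5.5 -3.4 -5. ] [-0.66 -1.13  0.03] 0.1012 26.0 3.295
3.4 [ 5.  -2.9 -4.4] [-0.64 -1.05  0.04] 0.1012 26.3 3.395
3.5 [ 5.6 -2.8 -4.6] [-0.61 -1.07  0.04] 0.1012 26.5 3.495
```

Run:
```python
from h import *
im,_,_=grab("wrist","w6"); grab("side","s6"); sc,_,_=grab("scene","sc6"); s=cv2.imread("pics/s6.png"); print(get_grip_width()*88,get_tcp_pos())
a=cv2.resize(s[150:250,300:407],(320,300)); b=cv2.resize(sc[190:290,220:327],(320,300))
cv2.imwrite("pics/x6.png",np.vstack([im[100:400],np.hstack([a,b])]))
```

```text
15.567410254461993 [0.60173881 0.00959799 0.10118841]
```

View pics/x6.png

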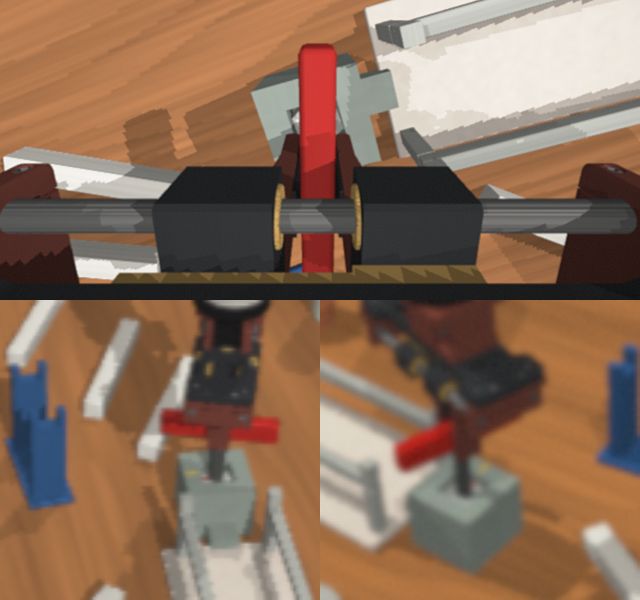

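Run:
```python
from h import *
q=np.array(get_joint_pos()); q0=q[5]
e0=get_effort()
for i in range(1,11):
    q[5]=q0+.04*i; movej(q.tolist()); wait(.1); m=np.mean([get_ft_torque()[2] for _ in range(3)])
    print(i,get_ft_force().round(1),round(m,3),(get_effort()).round(2)[[0,5]],(get_joint_pos()[5]-q0).round(3),(get_grip_width()*88).round(2))
    if abs(m)>.5: break
im,_,_=grab("wrist","w7")
a=cv2.imread("pics/w6.png")[100:320,230:410]; cv2.imwrite("pics/x7.png",np.hstack([cv2.resize(a,None,fx=2,fy=2),cv2.resize(im[100:320,230:410],None,fx=2,fy=2)]))
```

```text
Traceback (most recent call last):
AttributeError: 'float' object has no attribute 'round'
```

Run:
```python
from h import *
q=np.array(get_joint_pos()); q0=q[5]; print(q0)
for i in range(1,11):
    q[5]=q0+.04*i; movej(q.tolist()); wait(.1); m=np.mean([get_ft_torque()[2] for _ in range(3)])
    print(i,get_ft_force().round(1),round(float(m),3),np.round(get_effort(),2)[[0,5]],np.round(get_joint_pos()[5]-q0,3),round(float(get_grip_width())*88,2))
    if abs(m)>.5: break
im,_,_=grab("wrist","w7")
a=cv2.imread("pics/w6.png")[100:320,230:410]; cv2.imwrite("pics/x7.png",np.hstack([cv2.resize(a,None,fx=2,fy=2),cv2.resize(im[100:320,230:410],None,fx=2,fy=2)]))
```

```text
1.9663660252984458
1 [ 4.9 -1.4 -4. ] 0.302 [0.84 0.24] 0.038 15.72
2 [ 3.7 -1.3 -4.9] 0.234 [0.78 0.23] 0.079 16.16
3 [ 5.2 -2.1 -3.8] 0.22 [0.72 0.22] 0.119 15.51
4 [ 4.2 -2.  -3.6] 0.078 [0.82 0.07] 0.159 15.73
5 [ 4.3 -1.4 -3.3] 0.061 [0.71 0.13] 0.199 15.72
6 [ 5.5 -1.8 -3.2] 0.089 [0.67 0.11] 0.239 15.7
7 [ 4.1 -1.6 -2.3] 0.126 [0.65 0.07] 0.279 15.59
8 [ 5.3 -0.7 -2.5] 0.075 [0.6  0.04] 0.319 15.95
9 [ 4.8 -1.6 -3.4] -0.041 [ 0.55 -0.  ] 0.359 16.11
10 [ 4.6 -0.8 -1.8] -0.008 [ 0.47 -0.04] 0.399 15.68
```

View pics/x7.png

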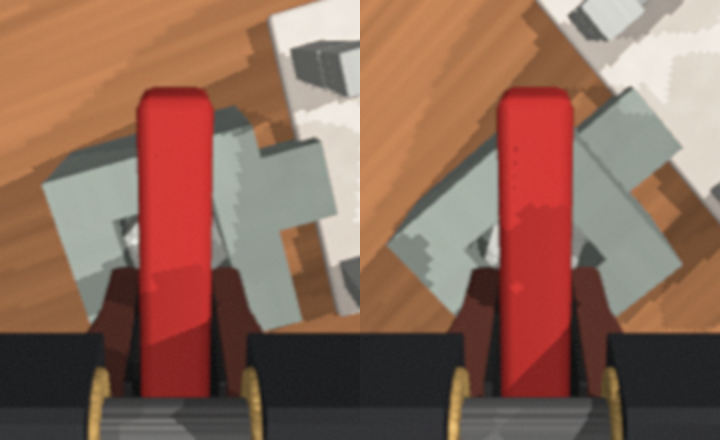

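Run:
```python
from h import *
p=get_tcp_pos(); print(p,yaw(),get_time())
command_gripper(0.6); print(get_tcp_pos())
movel([p[0],p[1],.21],v=.15)
move_pose([.602,.01,.24],quat(0)); im,T,K=grab("wrist","w8"); print(get_time())
u,v=map(int,proj(T,K,[.602,.01,.1]));print(u,v,proj(T,K,[.602,.01,.052]))
cv2.imwrite("pics/x8.png",cv2.resize(im[v-65:v+65,u-85:u+85],None,fx=4,fy=4,interpolation=cv2.INTER_CUBIC))
```

```text
[0.6018598  0.0095897  0.10122665] -2.3679432661106556 30.5833
[0.60169233 0.00957887 0.10117017]
34.2833
317 194 [317.52607882 184.87237609]
```

View pics/x8.png

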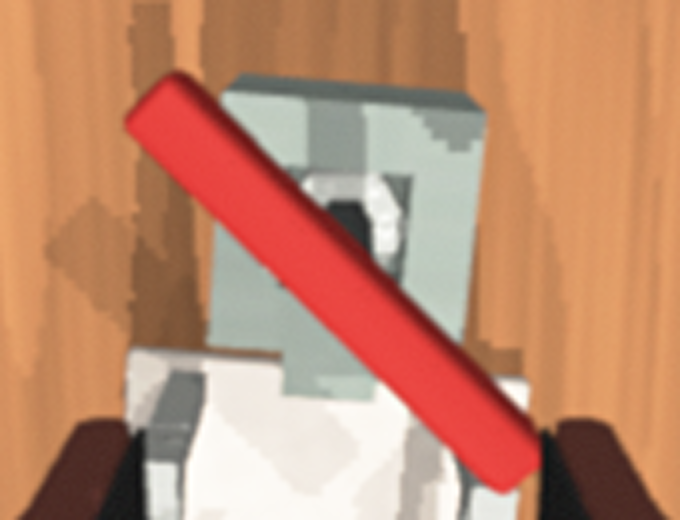

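Run:
```python
from h import *
move_pose([.57,-.03,.25],quat(np.pi/2)); im,T,K=grab("wrist","w9"); print(get_time())
u,v=map(int,proj(T,K,[.592,.01,.055]));print(u,v)
cv2.imwrite("pics/x9.png",cv2.resize(im[v-60:v+60,u-80:u+80],None,fx=5,fy=5,interpolation=cv2.INTER_CUBIC))
```

```text
35.7917
351 202
```

View pics/x9.png

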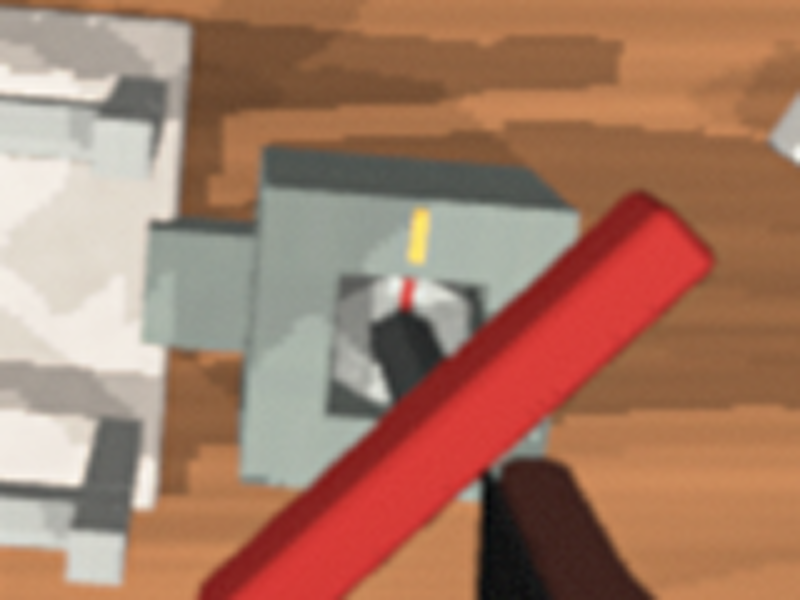

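Run:
```python
from h import *
a=-2.368+np.pi
move_pose([.6018,.0096,.21],quat(a)); movel([.6018,.0096,.101],v=.12)
command_gripper(0.0); print(get_grip_width()*88,get_ft_force().round(1))
movel([.6018,.0096,.225],v=.08); print(get_ft_force().round(1))
q=quat(np.radians(3.7)); move_pose([.4317,.1156,.235],q)
movel([.4317,.1156,.11],v=.12); print(movel([.4317,.1156,.0925],v=.03,until_force=6),get_tcp_pos(),get_ft_force().round(1))
command_gripper(0.7); movel([.4317,.1156,.25],v=.15)
move_pose([.4317,.085,.25],q); im,_,_=grab("wrist","w10"); grab("side","s10"); sc,_,_=grab("scene","sc10"); print(get_time())
s=cv2.imread("pics/s10.png")
cv2.imwrite("pics/x10.png",np.vstack([im[0:280],np.hstack([cv2.resize(s[120:250,270:410],(320,300)),cv2.resize(sc[180:270,290:386],(320,300))])]))
```

```text
15.86140159190985 [0.4 0.4 1.1]
[-0.2 -0.9 -2.3]
True [0.43150421 0.11544761 0.09288188] [-0.8 -0.1  3.7]
45.1667
```

View pics/x10.png

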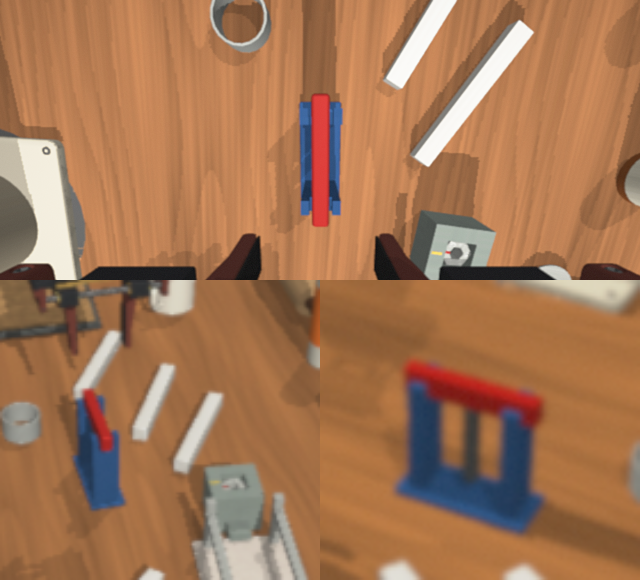

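```bash
cat > bars.py <<'E'
from h import *
RY=np.radians(-4.8); YD=np.array([-np.sin(RY),np.cos(RY)]); XD=np.array([np.cos(RY),np.sin(RY)])
RC=np.array([.602,.0101])-.195*YD
def find(c,psi,name):
    ty=np.array([np.sin(psi),-np.cos(psi)]); t=np.array(c)+.03*ty
    move_pose([*t,.24],quat(psi)); im,T,K=grab("wrist",name)
    h=cv2.cvtColor(im,cv2.COLOR_BGR2HSV); m=((h[...,1]<60)&(h[...,2]>140)).astype(np.uint8)
    best=None
    for k in cv2.findContours(m,0,2)[0]:
        if cv2.contourArea(k)<600: continue
        P=np.array([plane(T,K,u,v,.022)[:2]*1000 for u,v in k[:,0]],np.float32)
        (x,y),(w,hh),a=cv2.minAreaRect(P)
        if w<hh: w,hh,a=hh,w,a+90
        print("  cand",round(x),round(y),round(w),round(hh),round(a))
        if 165<w<195 and 15<hh<36:
            d=np.hypot(x/1e3-c[0],y/1e3-c[1])
            if d<.09 and (best is None or d<best[0]): best=(d,np.array([x,y])/1e3,np.radians(a))
    return best
def pick_place(c,psi,slot,name):
    b=find(c,psi,name)
    if b is None: print("not found"); return False
    _,p,a=b; ty=(a-np.pi/2+np.pi/2)%np.pi-np.pi/2   # jaw yaw in [-90,90)
    if ty>np.radians(40): ty-=np.pi
    print(name,p.round(3),np.degrees(a).round(1),"jaw",np.degrees(ty).round(1))
    command_gripper(.6); q=quat(ty)
    move_pose([*p,.12],q); movel([*p,.004],v=.12)
    command_gripper(0); w=get_grip_width()*88; print("  width",round(float(w),1))
    if w<18: command_gripper(.6); movel([*p,.2]); return False
    movel([*p,.2],v=.2)
    g=RC+slot*YD; q=quat(RY-np.pi/2)
    move_pose([*g,.2],q); movel([*g,.095],v=.15); hit=movel([*g,.072],v=.03,until_force=4)
    print("  placed",hit,np.round(get_tcp_pos(),4),"t",round(get_time(),1))
    command_gripper(.4); movel([*g,.2],v=.2); return True
E
python3 - <<'E'
from bars import *
print(RC)
pick_place([.605,.19],np.radians(56),.075,"p2")
E
```

```text
[ 0.58568282 -0.18421611]
  cand 772 -48 64 47 142
  cand 569 -70 232 95 64
  cand 448 -120 80 29 47
  cand 601 190 181 24 59
  cand 551 279 181 24 63
  cand 659 539 44 23 56
p2 [0.601 0.19 ] 59.0 jaw -31.0
  width 21.6
  placed True [ 0.5917 -0.1095  0.0741] t 53.4
```

Run:
```python
from bars import *
for c,ps,s,n in (([.551,.279],63,.025,"p3"),([.487,.387],60,-.025,"p4"),([.415,-.165],48,-.075,"p1")):
    if not pick_place(c,np.radians(ps),s,n): break
move_pose([.5857,-.12,.33],quat(0)); im,_,_=grab("wrist","fin"); s,_,_=grab("side","sfin"); print(get_time())
cv2.imwrite("pics/xf.png",np.vstack([im[0:250],cv2.resize(s[60:340,140:500],(640,350))]))
```

```text
cand 947 428 76 53 153
  cand 640 -119 56 36 63
  cand 562 -41 123 67 63
  cand 464 -99 40 34 47
  cand 551 280 181 23 63
  cand 657 575 108 100 77
  cand 483 396 181 26 61
p3 [0.551 0.28 ] 63.0 jaw -27.0
  width 21.8
  placed True [ 0.5875 -0.1592  0.0741] t 64.4
  cand 662 601 170 97 33
  cand 482 396 181 24 61
  cand 333 249 61 60 141
p4 [0.482 0.396] 61.1 jaw -28.9
  width 22.2
  placed True [ 0.5833 -0.2091  0.0741] t 76.1
  cand 555 -263 60 39 48
  cand 739 -47 68 53 48
  cand 601 -174 291 178 85
  cand 409 -166 181 24 47
  cand 626 26 80 78 85
p1 [ 0.409 -0.166] 47.4 jaw -42.6
  width 21.7
  placed True [ 0.5791 -0.2588  0.0742] t 86.6
89.25
```

```bash
ls pics/xf.png
```

```text
pics/xf.png
```

View pics/xf.png

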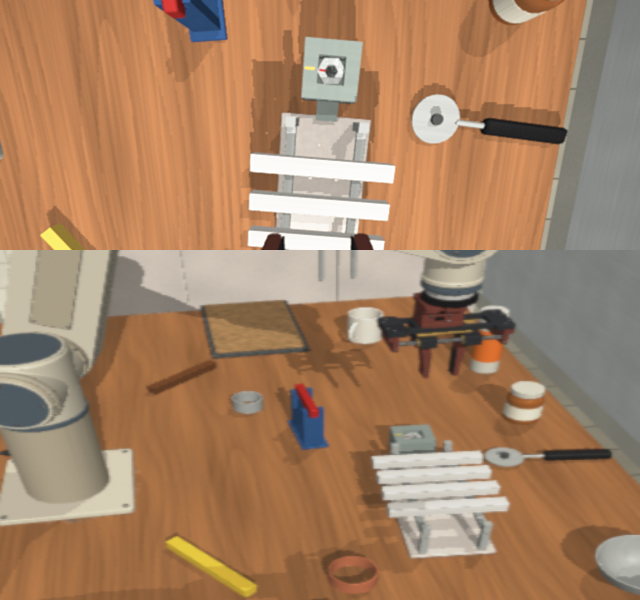

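```bash
python3 -c "
from station import *
wait(.5); job_done()"
```

```text
the job is handed in; nothing more can be done
```

I handed the job in at about 90 s of robot time. The clamp is tight, the key hangs back in its rest, and all four aluminium bars lie across the rack.

- **Clamp:** The key went fully into the socket on the fifth try, after four small shifts in position. I turned it clockwise in one grasp, with no regrasp. Afterwards the red mark met the yellow line.
- **Missed stop:** I did not notice the stop at first and kept turning, to about 3.9 rad in all. The torque rose to about 0.3 N m and then fell, and the key ended roughly 41° past where the stop should be. It probably slipped one face in the socket. The mark was still on the yellow line in the final picture.
- **Key:** After I let go, pictures from three cameras showed it upright in both notches. The final side view still shows it there.
- **Bars:** Each was placed about 50 mm from the next, and each touched down at the expected height. The final pictures show four bars across both rails, parallel and centred. Only two are in full view of the wrist camera, so I judged the others from the side view.
- **Left alone:** Both ring cutters and the yellow and brown look-alikes appear where they started, judged by eye. No bar was knocked aside as far as I could see.

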